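Snap the canister filter's clips shut

ROBOT

A 6-joint arm with a two-finger parallel gripper is mounted at the origin on the work surface. World frame = base frame: x ahead of the robot, y to its left, z up, the work surface at z = 0. Lengths are in m, angles in rad, forces in N, time in s.
With the tool pointing down it reaches from about 0.375 to 0.9 m from the base axis. Payload 3.1 kg.
Tool frame: the origin (TCP) lies midway between the tips of the shut fingers; the grasp point (between the pads) lies manip.hold_point_z behind it (manip.hold_point_z is the distance from the TCP to the grasp point, in m); z points along the fingers, y is the direction in which the jaws open and shut (so a half turn about z gives the same grasp; the last joint's range is limited). The gripper opens to 85 mm and grips with 20 to 120 N. Pads are 22 mm wide; open, the fingers measure 114 mm over their backs; the gripper's body (76 mm by 85 mm) begins 54 mm behind the grasp point. The pads swing forward as they close: fully open they stand 13 mm farther back than shut.
Start: joints at [1.117, 0.527, 1.433, -0, 1.181, -0.178], TCP at [0.17, 0.601, 0.194] pointing down, gripper open.
Joint ranges: [-3.08, 3.08], [-0.75, 2.2], [0.22, 2.44], [-1.43, 4.57], [0, 2.65], [-2.85, 2.85]. Speed limits (rad/s): [2.79, 2.79, 3.14, 3.14, 3.14, 3.14].

INTERFACE

Orientations are given as a unit quaternion [x, y, z, w].
In Python, from station import manip, snapshot, workorder, models gives the robot as it stands.
- The arm moves only by the tool jog_arm, never from a script. Its argument "commands" is a list of rows, each a list of 5 numbers: the opening in per cent of the stroke, from 0 (shut) to 100 (fully open), then the shift along the world's x, y, z in cm, then the turn about the world's z in rad. A call has 1 to 8 rows; each row shifts and turns the pose as measured when the row begins; what a row does not reach is not made up. A row lasts 1/12 s, in which the tool goes at most 41.7 mm and 7.16 degrees, less where a joint would pass 70% of its speed; a pose out of reach is approached as far as the arm can. A call with a gripper value outside its range is refused whole. The fingers move at their own pace and stop on an object; "squeeze" is the grip in N (left out, the last holds). Time passes only in rows, so rows that do not move let the fingers close. It gives the time, the measured TCP pose, the force and the opening at its end, in the units of the state.
- manip.sense(): the state, without advancing time (a new reading comes with each control period).
- snapshot(name): name is "scene" or "top" or "wrist"; returns a dict with "image" (400x640x3 uint8, red, green, blue), "intrinsics" (3x3 intrinsics, pixels), "extrinsics" (4x4, takes a point from camera to world coordinates); the wrist camera has in their place "hand_eye" (4x4, takes a point from camera to tool coordinates, whose origin is the TCP and whose axes are the flange's). Camera axes: x right, y down, z forward; pixel columns grow to the right and rows downward; lengths in m; the calibration is good to about 2 mm. A picture is of the moment at which its call begins: read the wrist's pose just before it. There is no depth.
- workorder.sign_off(): hands the job in, once; it reports no verdict.
Trained networks look in a picture, given as the dict that the camera call returned (one of the last four; its "shot" number tells which), for a name from the list of things; names that differ only in an ending like _2 or _b are one class to them, and where a whole thing is asked for, a point or a joint stands for the part that bears it (a point fixed in the world has none). Each returns a list of dicts, best first, with "score" (0 to 1); they miss things now and then, are a little off and sometimes report something else, mostly with a low value. They report only what shows in the picture. A call takes as long as a camera call.
- models.find_in(picture, name): "centre" ([x, y, z] in m, in world coordinates, good to about 4 mm: the middle of the surface that is visible of it).
- models.pinpoint(picture, name): "centre" ([x, y, z] in m, in world coordinates, good to about 4 mm: a listed point, or the origin of a listed thing).
The state is a dict: "t": time; "q": joint angles; "qd": joint speeds; "tau": joint torques, N m; "tcp_pos": TCP position; "tool_rot": TCP orientation; "force": force on the tool from outside, world axes, zero at the start; "ft_torque": the same for the moment, N m; "finger_gap": opening from 0.0 (shut) to 1.0 (fully open).
Only numpy, scipy, OpenCV 4.12 (cv2) and the standard library are available. Lean on these libraries where they do the work, as an engineer would, in place of code of your own. Each camera call takes 0.05 s, during which the arm holds its last target. There are 200 camera calls.

TASK

The aquarium's canister filter has been cleaned and its head is back on, but the clips on its left and right sides still stand open. Push each clip down with your fingertips, past the point where it goes over centre, so that both snap fully shut against the filter's sides. Nothing is to be picked up: do not swing the turntable round, and leave the loose things around the filter where they are.

Things in the scene. Friction and masses are not known exactly. Their poses are not given: they have to be found in the camera images.
- filter: Canister filter, an upright drum 160 mm across, seated on the turntable's centre and turning with it: grey bucket, black motor head. The head's shoulder (160 mm across) ends 180 mm above the underside, a 112 mm wide dome goes to 206 mm, two spigots and a plunger in a row along the filter's x to 235 mm. Origin: centre of underside, z up. Clips at its +y side (clip_left) and -y side (clip_right).
- clip_left_hinge (a point): Middle of the left clip's hinge pin, fixed on the filter's side 88 mm from the filter's axis towards its +y, 163 mm above its underside (about 189 mm above the table). The pin runs level, along the filter's x. Pressed downwards, the clip turns about it.
- clip_right_hinge (a point): The same for the right clip, towards the filter's -y.
- clip_left (a joint): Angle of the left clip, rad. 0: sticks out and 35 degrees up. 0.61: level. 2.18: shut, hanging straight down along the filter's side. Sprung over centre at 1.30 (39 deg below level): up to there it resists, with at most about 0.4 Nm (10 N at 40 mm from the pin), and springs back up if let go; beyond, it snaps shut and stays. Friction can hold it within 0.1 of centre. Starts open, about 0.03 to 0.2.
- clip_right (a joint): The same for the right clip, its mirror image.
- clip_left_pad (a point): Point on the ridged thumb pad of the left clip, a grey plastic lever 36 mm wide, 6 mm thick, 67 mm long from hinge pin to the end of its small thumb lip. On the face to be pressed (upper when open, outer when shut), 46 mm from the pin; moves with the clip.
- clip_right_pad (a point): The same on the right clip.
- turntable: White round plastic turntable, 370 mm across, its top 26 mm above the table. It turns stiffly (about 0.45 Nm) about its centre. Origin: its centre, at table height.
- cave: Blue ceramic fish cave, a half-round tunnel 58 mm long, 60 mm wide, 33 mm high, on the turntable's rim. Origin: centre of its underside.
- diffuser: Clear glass air diffuser, a 36 mm cup with a thin bent stem, 61 mm high, on the turntable's rim. Origin: centre of its underside.
- check_valve: Black plastic check valve lying on the turntable's rim, 60 mm long, 22 mm thick. Origin: centre of its underside.
- bracket: Grey plastic suction-cup bracket on the turntable's rim, 38 mm cup with a C-shaped clip above, 41 mm high. Origin: centre of its underside.
- food_tub: Fish-food jar 72 mm across, 95 mm high, on the table to the right of the turntable. Origin: centre of its underside.
- conditioner: Water-conditioner bottle 60 mm across, 150 mm high, on the table to the right of the turntable. Origin: centre of its underside.
- media_basket: Open black basket of white ceramic media, 125 mm square, 55 mm high, on the table to the left of the turntable. Origin: centre of its underside.

How it is judged:
By the outcome, as a careful person would: the job done as asked, in the order asked, and still so for the second after the job is handed in, with the robot touching nothing.
It also fails if it takes over 40 s, if anything falls off the work surface, if the arm or the gripper's body presses on something with over 40 N, if the wrist force passes 120 N, or if a joint passes its speed limit or range.

## Working session

There is one attempt and no reset: what is moved stays moved. The work goes in short steps, Python scripts to look and compute and a tool call to move; the robot and the scene stay as the last step left them, time stands still between calls to the robot, and variables do not carry over. Pictures are saved under pics/ and viewed, about 8 in all and at most 12, crops included, and the job is handed in when it is done.

Besides the shell and the picture viewer there is one more tool, called after "Request:" as name([rows], argument=value, ...), one row to a line, values as JSON. jog_arm: Moves the arm, as the interface text tells. Its arguments: {"type":"object","properties":{"commands":{"type":"array","items":{"type":"array","items":{"type":"number"}}},"squeeze":{"type":"number"}},"required":["commands"]}

```bash
mkdir -p pics
cat > h.py <<'E'
import numpy as np,cv2
from station import manip,snapshot,workorder,models
def locate(cams,names):
    for c in cams:
        p=snapshot(c)
        cv2.imwrite(f'pics/{c}_{p.get("shot")}.png',p['image'][:,:,::-1]); print(c,p.get('shot'))
        for n in names:
            r=models.pinpoint(p,n)
            print(' ',n,[(np.round(d['centre'],3).tolist(),round(d['score'],2)) for d in r[:2]])
E
python3 - <<'E'
from h import *
print({k:np.round(v,3).tolist() for k,v in manip.sense().items()})
locate(['scene','top'],['filter','turntable','clip_left_hinge','clip_right_hinge','clip_left_pad','clip_right_pad','cave','diffuser','check_valve','bracket','food_tub','conditioner','media_basket'])
print(manip.sense()['t'])
E
ls pics
```

```text
{'t': 0.0, 'q': [1.116, 0.529, 1.434, -0.0, 1.181, -0.179], 'qd': [-0.001, 0.0, -0.002, -0.0, -0.0, -0.001], 'tau': [-0.001, -44.235, -17.803, -0.0, 0.008, -0.0], 'tcp_pos': [0.17, 0.601, 0.193], 'tool_rot': [0.137, 0.991, -0.001, -0.0], 'force': [-0.274, -0.276, 0.163], 'ft_torque': [0.063, 0.029, -0.028], 'finger_gap': 1.0}
scene 1
  filter [([0.553, -0.042, 0.028], 0.82), ([0.666, 0.028, 0.027], 0.69)]
  turntable [([0.553, -0.048, -0.003], 0.84)]
  clip_left_hinge [([0.572, 0.043, 0.189], 0.62)]
  clip_right_hinge [([0.541, -0.137, 0.188], 0.88), ([0.556, -0.383, 0.004], 0.43)]
  clip_left_pad [([0.572, 0.08, 0.215], 0.61)]
  clip_right_pad []
  cave []
  diffuser [([0.441, -0.128, 0.024], 0.39)]
  check_valve [([0.664, 0.03, 0.026], 0.64)]
  bracket [([0.632, -0.157, 0.029], 0.71)]
  food_tub [([0.439, -0.404, 0.0], 0.96)]
  conditioner [([0.556, -0.383, 0.0], 0.84)]
  media_basket [([0.56, 0.414, 0.003], 0.95), ([0.555, -0.043, 0.027], 0.39)]
top 2
  filter [([0.48, 0.063, 0.024], 0.34)]
  turntable []
  clip_left_hinge [([0.569, 0.044, 0.189], 0.87)]
  clip_right_hinge [([0.538, -0.132, 0.185], 0.71)]
  clip_left_pad [([0.574, 0.078, 0.213], 0.76)]
  clip_right_pad [([0.531, -0.171, 0.212], 0.59)]
  cave [([0.478, 0.062, 0.023], 0.72)]
  diffuser []
  check_valve []
  bracket [([0.634, -0.157, 0.025], 0.53)]
  food_tub [([0.442, -0.408, -0.001], 0.94)]
  conditioner [([0.558, -0.381, 0.001], 0.87)]
  media_basket [([0.558, 0.417, 0.003], 0.58)]
1.4
scene_1.png
top_2.png
```

View pics/top_2.png

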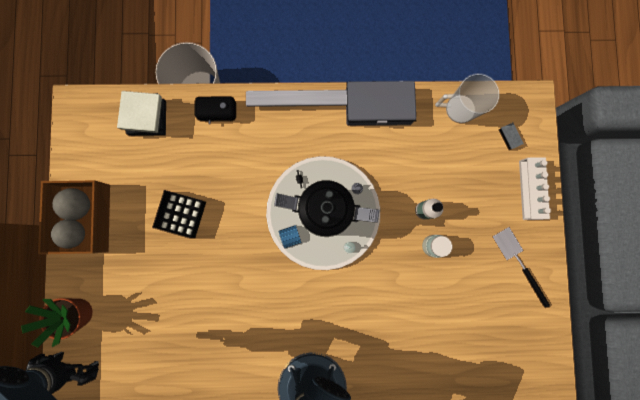

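View pics/scene_1.png

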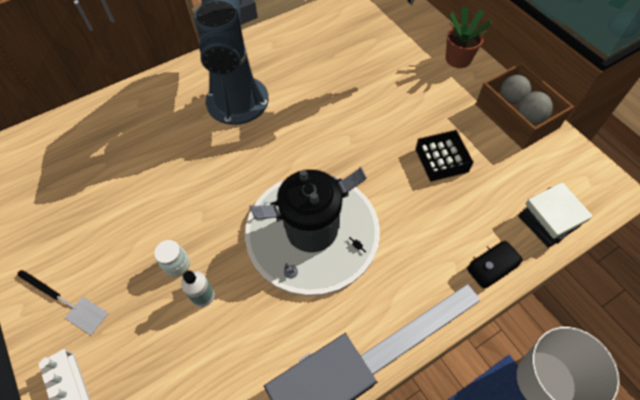

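Request:
jog_arm([
  [0, 0, 0, 4, -0.12],
  [0, 2, -3, 2, -0.12],
  [0, 2.4, -3.2, 0, -0.12],
  [0, 2.4, -3.2, 0, -0.12],
  [0, 2.4, -3.2, 0, -0.12],
  [0, 2.4, -3.2, 0, -0.12],
  [0, 2.4, -3.2, 0, -0.12],
  [0, 2.4, -3.2, 0, -0.12],
])

```text
t: 2.07
tcp_pos: [0.3346, 0.3775, 0.2568]
tool_rot: [0.591, 0.807, 0.005, -0.001]
force: [0.7, -0.1, 0.6]
finger_gap: 0.002
```

Request:
jog_arm([
  [0, 2.4, -3, 0.3, -0.12],
  [0, 2.4, -3, 0.3, -0.12],
  [0, 2.4, -3, 0, -0.12],
  [0, 2.4, -3, 0, -0.12],
  [0, 2.4, -3, 0, 0],
  [0, 2.4, -3, 0, 0],
  [0, 2.4, -3, 0, 0],
  [0, 2.4, -3, 0, 0],
])

```text
t: 2.73
tcp_pos: [0.5336, 0.1234, 0.2657]
tool_rot: [0.774, 0.633, 0.007, 0.002]
force: [0.7, 0.4, -0.1]
finger_gap: -0.0
```

Request:
jog_arm([
  [0, 2.4, -3, 0, 0],
  [0, 2.4, -3, 0, 0],
  [0, 0, 0, 0, 0],
])

```text
t: 2.98
tcp_pos: [0.5887, 0.0534, 0.2661]
tool_rot: [0.776, 0.63, 0.009, 0.005]
force: [0.4, 0.9, -0.6]
finger_gap: 0.001
```

```bash
python3 - <<'E'
from h import *
s=manip.sense();print(manip.hold_point_z,s['t'],np.round(s['tcp_pos'],4),np.round(s['tool_rot'],3),s['force'])
locate(['scene','wrist'],['clip_left_hinge','clip_left_pad','clip_right_hinge','clip_right_pad','filter'])
E
ls pics; python3 -c "
import cv2,glob
a=cv2.imread('pics/scene_3.png')[130:280,200:440];b=cv2.imread('pics/wrist_4.png')
cv2.imwrite('pics/m1.png',cv2.resize(a,None,fx=3,fy=3))"
```

```text
0.0187 2.9833 [0.5887 0.0534 0.2661] [0.776 0.63  0.009 0.005] [ 0.35347857  0.87843638 -0.61018398]
scene 3
  clip_left_hinge [([0.568, 0.041, 0.188], 0.64)]
  clip_left_pad [([0.574, 0.079, 0.218], 0.93), ([0.441, -0.405, -0.001], 0.35)]
  clip_right_hinge [([0.539, -0.138, 0.187], 0.56)]
  clip_right_pad [([0.531, -0.17, 0.216], 0.77)]
  filter [([0.559, -0.043, 0.026], 0.61), ([0.44, -0.406, 0.0], 0.42)]
wrist 4
  clip_left_hinge [([0.564, 0.042, 0.189], 0.69)]
  clip_left_pad [([0.574, 0.077, 0.216], 0.8), ([0.569, 0.04, 0.187], 0.57)]
  clip_right_hinge []
  clip_right_pad []
  filter []
scene_1.png
scene_3.png
top_2.png
wrist_4.png
```

View pics/m1.png

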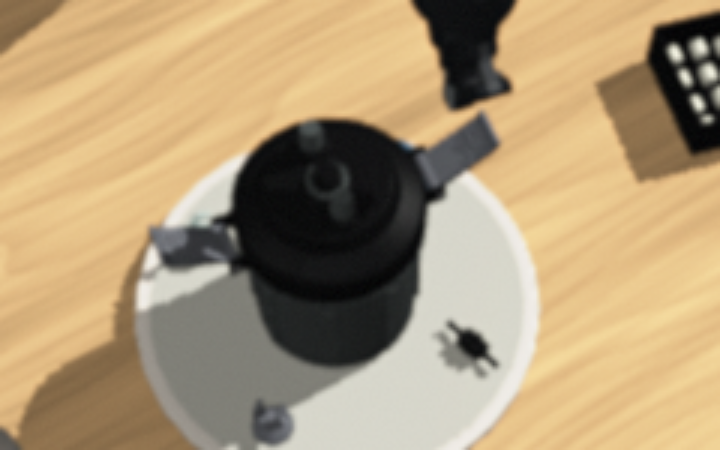

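Request:
jog_arm([
  [0, -1.4, 2.5, -1, 0],
  [0, 0, 0, 0, 0],
  [0, 0, 0, -1.5, 0],
  [0, 0, 0, -1.5, 0],
])

```text
t: 3.92
tcp_pos: [0.5712, 0.0874, 0.2292]
tool_rot: [0.773, 0.634, 0.011, 0.005]
force: [-0.4, 0.4, -0.1]
finger_gap: 0.001
```

Request:
jog_arm([
  [0, 0.5, -0.8, 0, 0],
  [0, 0, 0, 0, 0],
])

```text
t: 4.08
tcp_pos: [0.5744, 0.0797, 0.227]
tool_rot: [0.773, 0.635, 0.009, 0.003]
force: [0.6, -1.0, -0.7]
finger_gap: -0.002
```

Request:
jog_arm([
  [0, 0, 0, -1, 0],
  [0, 0, 0, -1, 0],
  [0, 0, 0, -1, 0],
])

```text
t: 4.33
tcp_pos: [0.5778, 0.0787, 0.1988]
tool_rot: [0.773, 0.634, 0.012, 0.006]
force: [-0.6, 0.4, -0.3]
finger_gap: -0.001
```

Run:
```python
from h import *
s=manip.sense();print(s['t'],np.round(s['tcp_pos'],4),s['force'])
locate(['scene','wrist'],['clip_left_hinge','clip_left_pad'])
a=cv2.imread('pics/scene_5.png')[130:280,200:440];b=cv2.imread('pics/wrist_6.png')
cv2.imwrite('pics/m2.png',np.hstack([cv2.resize(a,(400,250)),cv2.resize(b,(400,250))]))
```

```text
4.3333 [0.5778 0.0787 0.1988] [-0.60546411  0.40724729 -0.32299388]
scene 5
  clip_left_hinge [([0.571, 0.042, 0.19], 0.77)]
  clip_left_pad [([0.576, 0.077, 0.217], 0.76)]
wrist 6
  clip_left_hinge [([0.473, 0.06, 0.026], 0.68)]
  clip_left_pad [([0.573, 0.075, 0.218], 0.89)]
```

View pics/m2.png

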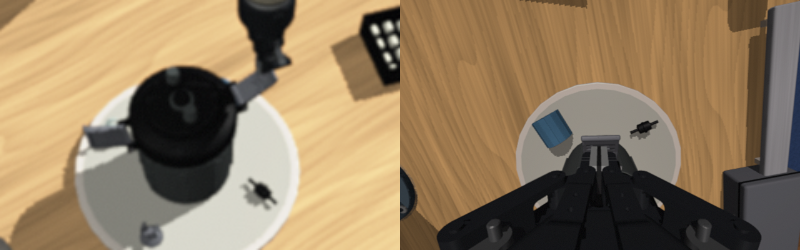

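Request:
jog_arm([
  [0, 0, 0, -0.8, 0],
  [0, 0, 0, -0.8, 0],
])

```text
t: 4.8
tcp_pos: [0.5795, 0.079, 0.1851]
tool_rot: [0.773, 0.634, 0.014, 0.008]
force: [-0.4, -0.9, 0.4]
finger_gap: 0.001
```

Run:
```python
from h import *
s=manip.sense();print(s['t'],np.round(s['tcp_pos'],4),s['force'],s['tool_rot'])
locate(['scene'],['clip_left_hinge','clip_left_pad'])
a=cv2.imread('pics/scene_7.png')[130:230,240:400]
cv2.imwrite('pics/m3.png',cv2.resize(a,(800,500),interpolation=cv2.INTER_CUBIC))
```

```text
4.8 [0.5795 0.079  0.1851] [-0.37675558 -0.92754789  0.38089977] [0.77288367 0.6343445  0.01409572 0.00769448]
scene 7
  clip_left_hinge [([0.57, 0.043, 0.191], 0.95), ([0.63, -0.158, 0.025], 0.54)]
  clip_left_pad [([0.574, 0.08, 0.217], 0.78)]
```

View pics/m3.png

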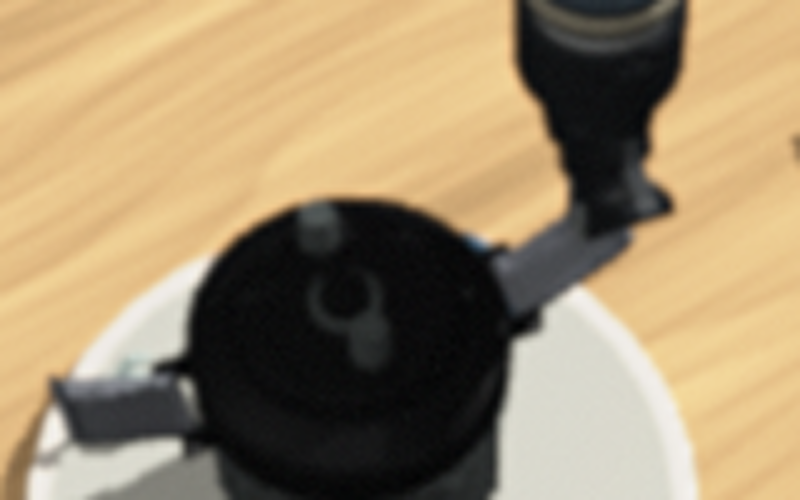

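Run:
```python
from h import *
s=manip.sense();p=snapshot('scene')
E=np.linalg.inv(p['extrinsics']);K=p['intrinsics']
def pr(x):
    c=E[:3,:3]@np.array(x)+E[:3,3];u=K@c;return u[:2]/u[2]
im=p['image'][:,:,::-1].copy()[130:230,240:400]
im=cv2.resize(im,(800,500),interpolation=cv2.INTER_CUBIC)
t=s['tcp_pos']
for q,col in [(t,(0,0,255)),(np.array(t)+[0,0,.03],(0,255,255)),([.570,.043,.189],(0,255,0)),([.575,.079,.217],(255,0,0)),([.5805,.098,.232],(255,0,255))]:
    u=(pr(q)-[240,130])*5;print(u);cv2.circle(im,tuple(int(v) for v in u),5,col,2)
cv2.imwrite('pics/m4.png',im)
print(p['extrinsics'][:3,3])
```

```text
[584.69807399 271.41989157]
[587.56766155 238.79383826]
[515.33280199 287.16506919]
[583.70902169 230.58652794]
[624.00433041 203.92410537]
[ 1.07031658 -0.31123015  1.17814001]
```

View pics/m4.png

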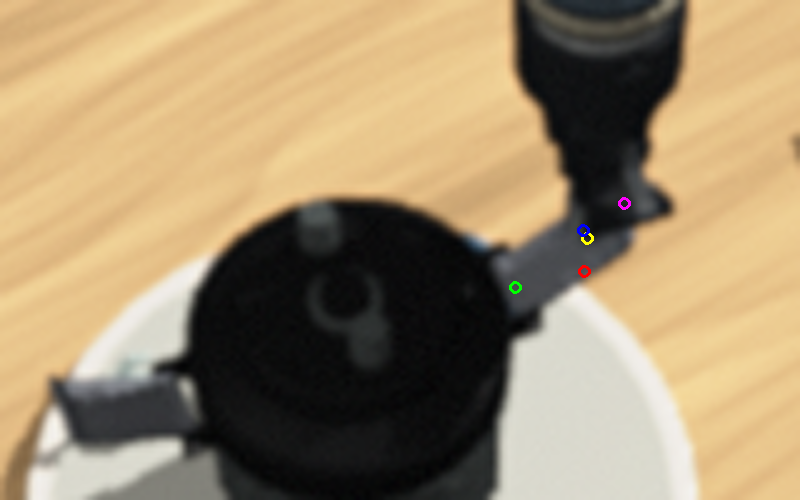

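Run:
```python
from h import *
from scipy.spatial.transform import Rotation as R
s=manip.sense();p=snapshot('wrist')
H=np.array(p['hand_eye']);K=p['intrinsics'];print(np.round(H,3),s['tcp_pos'],s['q'],np.abs(s['force']))
T=np.eye(4);T[:3,:3]=R.from_quat(s['tool_rot']).as_matrix();T[:3,3]=s['tcp_pos']
W=np.linalg.inv(T@H)
im=p['image'][:,:,::-1].copy();x0,y0=200,100
im=cv2.resize(im[y0:y0+200,x0:x0+240],None,fx=3,fy=3,interpolation=cv2.INTER_CUBIC)
for q,col in [(s['tcp_pos'],(0,0,255)),([.570,.043,.189],(0,255,0)),([.575,.079,.217],(255,0,0)),([.5805,.098,.232],(255,0,255)),([.478,.062,.023],(255,255,0)),([.664,.03,.026],(0,255,255))]:
    c=W[:3,:3]@np.array(q)+W[:3,3];u=K@c;u=u[:2]/u[2];print(u,c[2]);v=(u-[x0,y0])*3
    cv2.circle(im,tuple(int(a) for a in v),5,col,2)
cv2.imwrite('pics/m5.png',im)
```

```text
[[ 0.    -0.961 -0.276  0.069]
 [ 1.     0.    -0.    -0.   ]
 [ 0.    -0.276  0.961 -0.178]
 [ 0.     0.     0.     1.   ]] [0.57880962 0.07904766 0.18453368] [-0.0601147   0.47113294  1.57313115  0.00916082  1.06874171  0.13202213] [0.55774953 0.00731675 0.9202993 ]
[318.44435277 224.77833015] 0.18997864973848044
[316.29753964 276.9713447 ] 0.19542422946617757
[313.49780955 246.27668366] 0.1587891554280281
[317.06572528 222.62133386] 0.13916477601061544
[239.06699722 207.55681389] 0.35286217254396834
[388.55214408 203.38194692] 0.35354919095092235
```

View pics/m5.png

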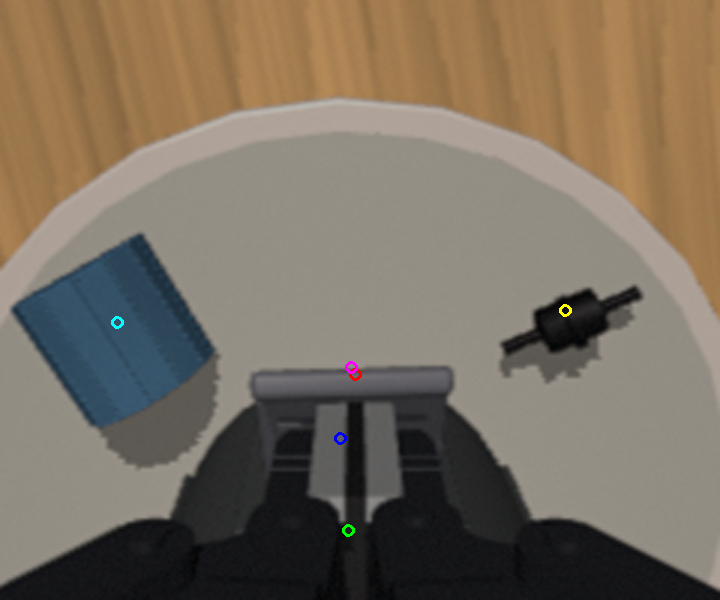

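Request:
jog_arm([
  [0, 0, 0, -0.6, 0],
  [0, 0, 0, -0.6, 0],
])

```text
t: 5.22
tcp_pos: [0.5808, 0.0793, 0.1744]
tool_rot: [0.773, 0.634, 0.015, 0.008]
force: [-0.2, 1.3, 4.2]
finger_gap: 0.002
```

Request:
jog_arm([
  [0, -0.3, 0, -0.8, 0],
  [0, -0.2, 0, -0.8, 0],
])

```text
t: 5.38
tcp_pos: [0.5806, 0.0808, 0.1605]
tool_rot: [0.773, 0.634, 0.021, 0.011]
force: [0.9, 5.7, 8.5]
finger_gap: -0.0
```

Run:
```python
from h import *
s=manip.sense();print(s['t'],np.round(s['tcp_pos'],4),s['force'],s['ft_torque'])
locate(['scene','wrist'],['clip_left_hinge','clip_left_pad'])
import glob
a=cv2.imread(sorted(glob.glob('pics/scene_*'),key=lambda f:int(f[11:-4]))[-1])[130:230,250:390];b=cv2.imread(sorted(glob.glob('pics/wrist_*'),key=lambda f:int(f[11:-4]))[-1])[100:300,200:440]
cv2.imwrite('pics/m6.png',np.hstack([cv2.resize(a,(400,286),interpolation=2),cv2.resize(b,(400,286))]))
```

```text
5.3833 [0.5806 0.0808 0.1605] [0.8860322  5.69818843 8.49123176] [ 1.00480489 -0.19217031  0.0426573 ]
scene 10
  clip_left_hinge [([0.572, 0.041, 0.191], 0.57)]
  clip_left_pad [([0.581, 0.087, 0.2], 0.72), ([0.553, -0.384, 0.001], 0.45)]
wrist 11
  clip_left_hinge [([0.565, 0.042, 0.19], 0.84)]
  clip_left_pad [([0.577, 0.084, 0.2], 0.75)]
```

View pics/m6.png

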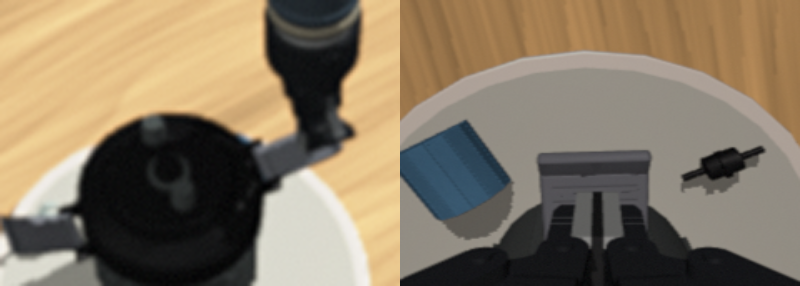

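Request:
jog_arm([
  [0, -0.2, 0.4, -1, 0],
  [0, -0.1, 0.3, -1, 0],
  [0, -0.1, 0.2, -1, 0],
])

```text
t: 5.93
tcp_pos: [0.5803, 0.0827, 0.1356]
tool_rot: [0.772, 0.636, 0.02, 0.019]
force: [-0.8, -1.4, 7.5]
finger_gap: 0.001
```

Request:
jog_arm([
  [0, -0.1, 0.1, -1, 0],
])

```text
t: 6.02
tcp_pos: [0.5798, 0.0828, 0.1263]
tool_rot: [0.771, 0.636, 0.02, 0.021]
force: [-0.5, 0.5, 3.3]
finger_gap: 0.001
```

Run:
```python
from h import *
s=manip.sense();print(s['t'],np.round(s['tcp_pos'],4),s['force'],s['ft_torque'])
locate(['scene','wrist'],['clip_left_hinge','clip_left_pad','clip_right_hinge'])
```

```text
6.0167 [0.5798 0.0828 0.1263] [-0.45384619  0.49437483  3.25363157] [-0.01458535  0.07268861  0.02268936]
scene 12
  clip_left_hinge [([0.569, 0.041, 0.19], 0.64)]
  clip_left_pad [([0.575, 0.078, 0.162], 0.56)]
  clip_right_hinge [([0.538, -0.137, 0.187], 0.76), ([0.442, -0.126, 0.026], 0.2)]
wrist 13
  clip_left_hinge []
  clip_left_pad [([0.665, 0.028, 0.026], 0.3)]
  clip_right_hinge []
```

Request:
jog_arm([
  [0, 0, 0.3, -1, 0],
  [0, 0, 0.3, -1, 0],
])

```text
t: 6.58
tcp_pos: [0.5811, 0.0893, 0.1069]
tool_rot: [0.772, 0.635, 0.022, 0.021]
force: [0.3, 0.5, 0.1]
finger_gap: -0.0
```

Run:
```python
from h import *
s=manip.sense();print(s['t'],np.round(s['tcp_pos'],4),s['force'],s['ft_torque'])
locate(['scene','scene'],['clip_left_hinge','clip_left_pad','clip_right_hinge'])
```

```text
6.5833 [0.5811 0.0893 0.1069] [0.32889637 0.51102335 0.10952366] [-0.06657839  0.05632424 -0.00454408]
scene 14
  clip_left_hinge []
  clip_left_pad [([0.63, -0.156, 0.024], 0.65), ([0.565, 0.046, 0.145], 0.39)]
  clip_right_hinge [([0.535, -0.135, 0.186], 0.56)]
scene 15
  clip_left_hinge [([0.571, 0.04, 0.19], 0.88), ([0.665, 0.027, 0.024], 0.17)]
  clip_left_pad [([0.57, 0.046, 0.143], 0.41)]
  clip_right_hinge [([0.536, -0.138, 0.187], 0.9)]
```

Request:
jog_arm([
  [0, 0, 0.4, 3, 0],
  [0, 0, 0, 4, 0],
  [0, 0, 0, 4, 0],
  [0, 0, 0, 4, 0],
  [0, 0, 0, 4, 0],
  [0, 0, 0, 3, 0],
  [0, -0.5, -2, 0, 0],
  [0, -0.6, -3, 0, 0],
])

```text
t: 7.65
tcp_pos: [0.5664, 0.0462, 0.3392]
tool_rot: [0.77, 0.638, 0.022, 0.021]
force: [-0.2, -0.7, -1.0]
finger_gap: -0.0
```

Request:
jog_arm([
  [0, -0.6, -3, 0, 0],
  [0, -0.6, -3, 0, 0],
  [0, -0.6, -3, 0, 0],
  [0, -0.6, -3, 0, 0],
  [0, -0.6, -3, 0, 0],
  [0, -0.4, -2, 0, 0],
])

```text
t: 8.15
tcp_pos: [0.5308, -0.1309, 0.3457]
tool_rot: [0.768, 0.639, 0.026, 0.026]
force: [0.8, 1.0, -0.1]
finger_gap: 0.002
```

Request:
jog_arm([
  [0, 0.1, -2.5, 0, 0],
  [0, 0, -0.5, 0, 0],
  [0, 0, 0, 0, 0],
])

```text
t: 8.4
tcp_pos: [0.53, -0.1671, 0.3468]
tool_rot: [0.771, 0.636, 0.025, 0.028]
force: [-0.2, 0.4, -0.2]
finger_gap: -0.007
```

Run:
```python
from h import *
s=manip.sense();print(s['t'],np.round(s['tcp_pos'],4),s['force'])
locate(['scene','top'],['clip_left_pad','clip_right_hinge','clip_right_pad','conditioner'])
```

```text
8.4 [ 0.53   -0.1671  0.3468] [-0.17541651  0.43053155 -0.21120683]
scene 16
  clip_left_pad [([0.568, 0.047, 0.144], 0.42)]
  clip_right_hinge [([0.538, -0.138, 0.185], 0.92)]
  clip_right_pad [([0.534, -0.17, 0.219], 0.86)]
  conditioner [([0.554, -0.384, 0.0], 0.86)]
top 17
  clip_left_pad [([0.569, 0.046, 0.145], 0.43)]
  clip_right_hinge [([0.54, -0.131, 0.188], 0.91)]
  clip_right_pad [([0.533, -0.174, 0.214], 0.78)]
  conditioner []
```

Request:
jog_arm([
  [0, 0.3, -0.6, -3, 0],
  [0, 0, 0, -3.5, 0],
  [0, 0, 0, -3.5, 0],
  [0, 0, 0, -2, 0],
  [0, 0, 0, 0, 0],
])

```text
t: 9.32
tcp_pos: [0.5364, -0.1706, 0.227]
tool_rot: [0.768, 0.639, 0.028, 0.033]
force: [0.5, 0.5, -0.5]
finger_gap: -0.001
```

Request:
jog_arm([
  [0, 0, -0.5, -1.5, 0],
  [0, 0, 0, -1, 0],
  [0, -0.2, 0, -0.8, 0],
])

```text
t: 9.57
tcp_pos: [0.5369, -0.1759, 0.1956]
tool_rot: [0.768, 0.639, 0.029, 0.036]
force: [0.6, -0.6, 0.1]
finger_gap: -0.001
```

Request:
jog_arm([
  [0, -0.2, 0, -0.8, 0],
  [0, -0.1, 0, -0.8, 0],
])

```text
t: 9.73
tcp_pos: [0.5353, -0.1762, 0.1806]
tool_rot: [0.767, 0.639, 0.03, 0.037]
force: [0.1, 0.6, 1.4]
finger_gap: -0.0
```

Run:
```python
from h import *
s=manip.sense();print(s['t'],np.round(s['tcp_pos'],4),s['force'],s['ft_torque'])
locate(['scene','wrist'],['clip_right_hinge','clip_right_pad'])
import glob
k=lambda f:int(f[11:-4])
a=cv2.imread(sorted(glob.glob('pics/scene_*'),key=k)[-1])[130:270,220:400];b=cv2.imread(sorted(glob.glob('pics/wrist_*'),key=k)[-1])
cv2.imwrite('pics/m7.png',np.hstack([cv2.resize(a,(400,311),interpolation=2),cv2.resize(b,(400,311))]))
```

```text
9.7333 [ 0.5353 -0.1762  0.1806] [0.08701496 0.62083958 1.3711045 ] [ 0.10612305 -0.00971768  0.06511929]
scene 18
  clip_right_hinge [([0.538, -0.134, 0.186], 0.56)]
  clip_right_pad [([0.532, -0.172, 0.215], 0.65)]
wrist 19
  clip_right_hinge [([0.539, -0.133, 0.19], 0.6), ([0.531, -0.175, 0.209], 0.46)]
  clip_right_pad [([0.533, -0.177, 0.209], 0.72)]
```

View pics/m7.png

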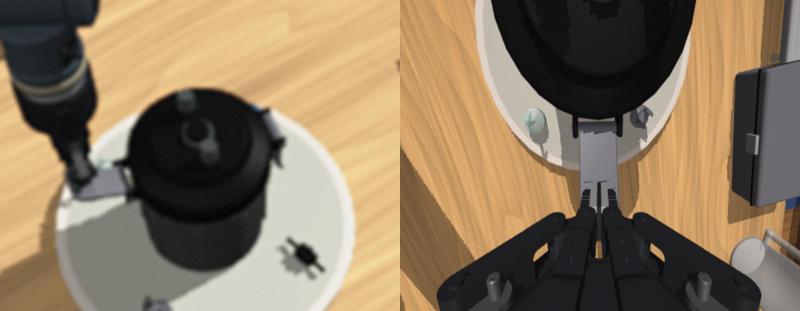

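Request:
jog_arm([
  [0, -0.2, 0, -0.8, 0],
  [0, -0.2, 0, -0.9, 0],
  [0, -0.1, -0.1, -1, 0],
])

```text
t: 10.28
tcp_pos: [0.5345, -0.1809, 0.1578]
tool_rot: [0.767, 0.64, 0.031, 0.045]
force: [-1.2, 1.8, 7.6]
finger_gap: 0.001
```

Request:
jog_arm([
  [0, -0.1, -0.2, -1, 0],
  [0, -0.1, -0.2, -1, 0],
])

```text
t: 10.45
tcp_pos: [0.5344, -0.1841, 0.1394]
tool_rot: [0.767, 0.639, 0.034, 0.047]
force: [-0.5, 2.1, 8.8]
finger_gap: 0.003
```

Run:
```python
from h import *
s=manip.sense();print(s['t'],np.round(s['tcp_pos'],4),s['force'],s['ft_torque'])
locate(['scene','wrist'],['clip_right_hinge','clip_right_pad','clip_left_hinge'])
```

```text
10.45 [ 0.5344 -0.1841  0.1394] [-0.54989059  2.10692497  8.82968218] [ 0.40808625 -0.04035073  0.05201229]
scene 20
  clip_right_hinge [([0.54, -0.135, 0.186], 0.71), ([0.555, -0.044, 0.029], 0.29)]
  clip_right_pad [([0.533, -0.18, 0.18], 0.55)]
  clip_left_hinge [([0.571, 0.041, 0.191], 0.75)]
wrist 21
  clip_right_hinge [([0.536, -0.13, 0.185], 0.78)]
  clip_right_pad [([0.532, -0.179, 0.171], 0.97)]
  clip_left_hinge []
```

Request:
jog_arm([
  [0, -0.1, 0.2, -1, 0],
  [0, -0.1, 0.1, -1, 0],
])

```text
t: 11.02
tcp_pos: [0.5339, -0.183, 0.1217]
tool_rot: [0.767, 0.639, 0.034, 0.049]
force: [-0.5, -0.0, 2.2]
finger_gap: -0.002
```

Request:
jog_arm([
  [0, -0.1, 0, -1, 0],
])

```text
t: 11.1
tcp_pos: [0.5328, -0.1829, 0.1117]
tool_rot: [0.766, 0.639, 0.034, 0.049]
force: [0.0, 0.2, -0.2]
finger_gap: -0.0
```

Run:
```python
from h import *
s=manip.sense();print(s['t'],np.round(s['tcp_pos'],4),s['force'],s['ft_torque'])
locate(['scene','wrist'],['clip_right_hinge','clip_right_pad'])
```

```text
11.1 [ 0.5328 -0.1829  0.1117] [ 0.03380657  0.16248134 -0.15407534] [ 0.03692385  0.05408362 -0.01179946]
scene 22
  clip_right_hinge [([0.542, -0.137, 0.184], 0.57)]
  clip_right_pad [([0.537, -0.166, 0.159], 0.78)]
wrist 23
  clip_right_hinge [([0.539, -0.13, 0.186], 0.68)]
  clip_right_pad [([0.537, -0.14, 0.141], 0.76)]
```

Request:
jog_arm([
  [0, 0, -0.4, 3, 0],
  [0, 0, 0, 4, 0],
  [0, 0, -1, 4, 0],
  [0, 0, -1, 4, 0],
  [0, 0, -1, 4, 0],
  [0, -1, -1, 2, 0],
  [0, 0, 0, 0, 0],
  [0, 0, 0, 0, 0],
])

```text
t: 12.07
tcp_pos: [0.5186, -0.2259, 0.333]
tool_rot: [0.766, 0.64, 0.032, 0.049]
force: [-0.1, -0.6, 0.6]
finger_gap: -0.001
```

Run:
```python
from h import *
s=manip.sense();print(s['t'],np.round(s['tcp_pos'],4),s['force'])
locate(['scene','wrist','top'],['clip_left_hinge','clip_left_pad','clip_right_hinge','clip_right_pad','cave','bracket','check_valve','diffuser','food_tub','conditioner','media_basket'])
import glob
k=lambda f:int(f[11:-4])
a=cv2.imread(sorted(glob.glob('pics/scene_*'),key=k)[-1])[130:270,220:400];b=cv2.imread(sorted(glob.glob('pics/wrist_*'),key=k)[-1])
cv2.imwrite('pics/m8.png',np.hstack([cv2.resize(a,(400,311),interpolation=2),cv2.resize(b,(400,311))]))
```

```text
12.0667 [ 0.5186 -0.2259  0.333 ] [-0.07270767 -0.5695995   0.59020761]
scene 24
  clip_left_hinge [([0.574, 0.045, 0.192], 0.93)]
  clip_left_pad [([0.57, 0.046, 0.144], 0.41)]
  clip_right_hinge [([0.557, -0.045, 0.027], 0.69), ([0.539, -0.135, 0.188], 0.65)]
  clip_right_pad [([0.539, -0.139, 0.144], 0.45)]
  cave []
  bracket [([0.632, -0.155, 0.028], 0.71), ([0.54, -0.138, 0.142], 0.47)]
  check_valve [([0.554, -0.04, 0.029], 0.74), ([0.664, 0.027, 0.026], 0.67)]
  diffuser [([0.444, -0.128, 0.028], 0.55)]
  food_tub [([0.44, -0.408, 0.0], 0.98), ([0.666, 0.03, 0.025], 0.22)]
  conditioner [([0.557, -0.379, -0.0], 0.78)]
  media_basket [([0.561, 0.412, 0.002], 0.89), ([0.555, -0.043, 0.027], 0.25)]
wrist 25
  clip_left_hinge [([0.446, -0.125, 0.024], 0.36)]
  clip_left_pad []
  clip_right_hinge [([0.538, -0.131, 0.186], 0.75)]
  clip_right_pad []
  cave []
  bracket [([0.631, -0.154, 0.024], 0.57)]
  check_valve [([0.446, -0.403, 0.0], 0.39)]
  diffuser [([0.446, -0.124, 0.026], 0.88)]
  food_tub [([0.442, -0.403, 0.001], 0.57)]
  conditioner [([0.56, -0.375, -0.0], 0.69), ([0.442, -0.125, 0.028], 0.64)]
  media_basket []
top 26
  clip_left_hinge [([0.567, 0.042, 0.186], 0.61)]
  clip_left_pad [([0.539, -0.133, 0.19], 0.74), ([0.569, 0.046, 0.146], 0.58)]
  clip_right_hinge [([0.54, -0.132, 0.185], 0.74), ([0.57, 0.043, 0.189], 0.45)]
  clip_right_pad [([0.537, -0.14, 0.142], 0.42)]
  cave [([0.479, 0.061, 0.026], 0.74)]
  bracket [([0.633, -0.158, 0.022], 0.42)]
  check_valve [([0.569, 0.048, 0.145], 0.67), ([0.665, 0.029, 0.025], 0.4)]
  diffuser [([0.438, -0.125, 0.025], 0.41), ([0.445, -0.403, -0.001], 0.31)]
  food_tub [([0.443, -0.404, 0.001], 0.52)]
  conditioner [([0.663, 0.028, 0.028], 0.34)]
  media_basket [([0.555, 0.417, -0.0], 0.7)]
```

View pics/m8.png

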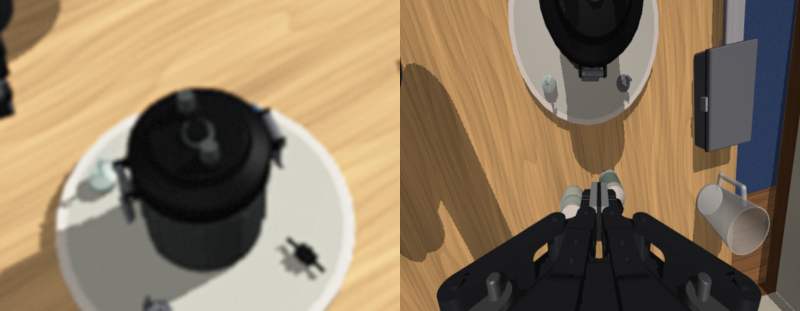

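Both clips hang down along the filter's sides (left at about (277,140), right at (127,190) in the scene crop). The loose things and the turntable are where they were, and the arm is clear.

```bash
python3 -c "
from station import workorder;print(workorder.sign_off())"
```

```text
the job is handed in; nothing more can be done
None
```

Both clips are shut: I pressed each one down with the closed fingertips until it went over centre and snapped, left first and then right. I handed the job in after about 12 s of the 40 s.

**Last checks:**
- **Clips:** the scene and top cameras put both pads about 45 mm below their hinges and 3 to 8 mm outward of them, which means they hang straight down. The pictures agree. The pad detections had only moderate scores, 0.41 to 0.58.
- **Turntable and loose things:** the hinges and all the loose things were found within about 6 mm of where they started, so the turntable did not swing round.
- **Forces:** the highest contact force I read was about 10 N, and it was near zero after I backed off. I read it only at the end of each move, so a brief peak in between could have been missed.

**What disagreed:**
- **Fingertip height:** contact came with the reported TCP about 40 mm lower than expected, and the cameras also showed the fingertips that far behind it. I went by force and pictures instead of the reported height.
- **Tool tilt:** the tool leaned by a few degrees during the job, up to about 7, which did not affect the pressing.
- **Wrong matches:** the networks sometimes gave a wrong match, such as a hinge placed at the filter's base or a check valve at a clip. I ignored these.

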